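# Seat the refill cartridge and hold the dosing slide at the dose pointer

## Task

Fit the refill cartridge to the laundry dosing station: pick up the tall plain straight-sided cartridge, set it upright in the round collar of the station and, still gripping it, press it down until the sprung pad under it is fully depressed, then let go and leave it standing in the collar. After that, pull the station's spring-return dosing slide out by its upright tab until the middle of the tab is level with the small steel pointer on the rail beside it, and keep it there: finish while still holding the slide at the pointer, because it springs back if released. Do not shift the pointer, and leave the jar, the bottle and the peg tray alone.

Things in the scene. Friction and masses are not known exactly. Their poses are not given: they have to be found in the camera images.
- cartridge: Refill cartridge, loose: plain white cylinder standing upright, 130 mm tall, about 0.33 kg. Straight 54 mm diameter from 4 to 112 mm height; foot chamfered to 48 mm; top 12 mm is a 40 mm diameter cap. Origin at the centre of its underside, z up. Starts left or right of the station (it and the jar may change places).
- station: Dosing station, fixed to the counter, place and yaw vary. At yaw 0 its x points away from the robot, y left; origin on the counter. 12 mm base plate over x -170..100, y -120..0 and x -30..100, y 0..120 mm. White housing 100 x 100 mm, 66 mm tall, centred at x 50, y -60; from its front (x 0) the slide is pulled along -x. Round collar at x 20, y 75. Slide's side rails 20 mm high.
- seat (a point): Centre of the top of the black sprung pad (52 mm diameter) in the collar, at rest, 34 mm above the counter; fixed, does not sink with the pad; axes as the station. Collar 62 mm inside, 82 mm outside diameter, its rim 6 mm above the resting pad; the cartridge has 4 mm to spare all round.
- valve_pad (a joint): Depression of the sprung pad in m: 0 at rest, 0.012 fully depressed (hard stop). Takes 6 N to start and 15 N to reach the stop; the standing cartridge alone does not sink it, it rises again when no longer pressed.
- dose_slide (a joint): How far the dosing slide is pulled out, in m: 0 home, 0.090 hard stop; grows as the slide moves along the station's -x. A spring pulls it home: about 3.5 N at 0, plus 0.8 N for each 10 mm (9 N at 70 mm).
- tab (a point): Upright aluminium tab of the dosing slide, to be pulled: 14 mm thick along station x, 50 mm wide along y, from 28 to 75 mm above the counter, on a 36 mm wide blade. This point is the tab's middle, 52 mm above the counter; axes as the station. At rest at station x -62, y -60 mm, with 55 mm free between its back and the housing.
- pointer_mark (a point): The mark: middle of the top of the small steel pointer (16 mm square, 24 mm above the counter, with a thin bar towards the tab) on the black rail 42 mm to the +y side of the tab's middle. Axes as the station. The tab is at the mark when its middle has the same station x as this point.
- dose_pointer (a joint): Position of the pointer along its rail in m; equal to the value of dose_slide at which the tab is level with the pointer. Set between 0.035 and 0.070; it is stiff and must stay where it is.
- jar: Bystander, loose: squat jar with a grey lid, 72 mm in diameter, 85 mm tall; origin under its centre.
- bottle: Bystander, loose: tall bottle with a neck, 72 mm in diameter, 210 mm tall; origin under its centre.
- peg_tray: Bystander, loose: grey open tray of wooden pegs, 130 x 90 x 45 mm; origin under its centre.
Mind the look-alikes: they are no part of the job. Leave any blue or pink look-alike of the cartridge alone.

How it is judged:
On the way, in this order (a step that is already met when the one before it is completed fails the run):
1. the gripped cartridge is pressed down in the collar until the pad is fully depressed (horizontal distance between cartridge and seat below 0.0065 m and angle between cartridge's own z axis and vertical below 0.08 rad and value of joint valve_pad above 0.0105 m and contact force between the fingers and cartridge above 2 N), for 0.2 s.
2. the cartridge is let go and stands upright in the collar, the slide still home (horizontal distance between cartridge and seat below 0.0065 m and angle between cartridge's own z axis and vertical below 0.08 rad and z of cartridge in the frame of seat between -0.015 and 0.004 m and linear speed of cartridge below 0.02 m/s and contact force between the fingers and cartridge below 0.1 N and value of joint dose_slide below 0.01 m), for 0.2 s.
At the end, for the whole second after the job is handed in: Robot still holds the tab (over 2 N), its middle within 6 mm of the pointer, still (under 10 mm/s). Cartridge released in the collar on the pad, within 6.5 mm of its centre, upright within 0.08 rad, foot no more than 4 mm above the resting pad, at rest, clear of the tab (horizontal distance between cartridge and seat below 0.0065 m and angle between cartridge's own z axis and vertical below 0.08 rad and z of cartridge in the frame of seat between -0.015 and 0.004 m and linear speed of cartridge below 0.02 m/s and contact force between the fingers and cartridge below 0.1 N and x of tab in the frame of pointer_mark between -0.006 and 0.006 m and contact force between the fingers and dose_slide above 2 N and velocity of joint dose_slide between -0.01 and 0.01 m/s and contact force between cartridge and dose_slide below 0.1 N); the arm keeps its last pose, push and grip.
It fails at once if the pointer is shifted by more than 6 mm (distance of pointer_mark from where it was at the start of the episode above 0.006 m).
It fails at once if the jar is pushed by more than 25 mm or tipped (distance of jar from where it was at the start of the episode above 0.025 m or angle between jar's own z axis and vertical above 0.3 rad).
It fails at once if the bottle is pushed by more than 25 mm or tipped (distance of bottle from where it was at the start of the episode above 0.025 m or angle between bottle's own z axis and vertical above 0.3 rad).
It fails at once if the peg tray is pushed by more than 25 mm or tipped (distance of peg_tray from where it was at the start of the episode above 0.025 m or angle between peg_tray's own z axis and vertical above 0.3 rad).
It also fails if it takes over 58 s, if anything falls off the work surface, if the arm or the gripper's body presses on something with over 40 N, if the wrist force passes 120 N, or if a joint passes its speed limit or range.

## Robot

A 6-joint arm with a two-finger parallel gripper is mounted at the origin on the work surface. World frame = base frame: x ahead of the robot, y to its left, z up, the work surface at z = 0. Lengths are in m, angles in rad, forces in N, time in s.
With the tool pointing down it reaches from about 0.2 to 0.875 m from the base axis. Payload 3.4 kg.
Tool frame: the origin (TCP) lies on the centre line of the jaws, within the pads' length; the fingertips stand 17 mm ahead of it and the grasp point (between the pads) lies 2 mm behind it; z points along the fingers, y is the line along which they close (so a half turn about z gives the same grasp; the last joint's range is limited). The gripper opens to 94 mm and grips with 3 to 60 N. Pads are 16 mm wide; open, the fingers measure 119 mm over their backs; the gripper's body (75 mm by 177 mm) begins 78 mm behind the grasp point.
Start: joints at [1.085, 0.276, 1.505, -0, 1.361, -0.121], TCP at [0.205, 0.537, 0.222] pointing down, gripper open.
Joint ranges: [-2.89, 2.89], [-0.75, 2.08], [0.22, 2.7], [-1.18, 4.32], [0.11, 2.71], [-2.7, 2.7]. Speed limits (rad/s): [2.57, 2.57, 3.14, 3.14, 3.14, 3.14].

## Interface

Orientations are given as a unit quaternion [x, y, z, w].
In Python, from plant import status, imaging, robot gives the robot as it stands.
- The arm moves only by the shell command python3 -m pendant 'ROWS' [FORCE]. ROWS is JSON, a list of rows, each an object of numbers: "jaw": the finger opening in mm, from 0 to 94; "tx", "ty", "tz": the shift along the world's x, y, z in mm; "turn": the turn about the world's z in degrees. A call has 1 to 20 rows; each row shifts and turns the commanded pose from where the row before left it; what a row does not reach is not made up. A row lasts 1/10 s, in which the tool goes at most 50 mm and 8.59 degrees, less where a joint would pass 70% of its speed; a pose out of reach is approached as far as the arm can. A call is refused whole if a number of a shift passes 50 or a number of a turn 8.59, either way. A call with a gripper value outside its range is refused whole. The fingers move at their own pace and stop on an object; FORCE is the grip in N (left out, the last holds). Time passes only in rows, so rows that do not move let the fingers close. It gives the time, the measured TCP pose, the force, the opening and the grip force at its end, in the units of the state.
- status.observe(): the state, without advancing time (a new reading comes with each control period).
- imaging.capture(name): name is "scene" or "top" or "wrist"; returns a dict with "image" (384x512x3 uint8, blue, green, red), "depth" (384x512 float32, m along the optical axis (not along the pixel's ray), 0 where there is no reading), "camera_matrix" (3x3 intrinsics, pixels), "k1" (the pictures are not rectified: a ray, as slopes to the right and down, at radius r is drawn at 1 + k1 r^2 times it, then the intrinsics apply), "camera_from_world" (4x4, takes a point from world to camera coordinates); the wrist camera has in their place "tool_from_camera" (4x4, takes a point from camera to tool coordinates, whose origin is the TCP and whose axes are the flange's). Camera axes: x right, y up, looking along -z (the intrinsics and any distortion apply to the point x, -y, -z); pixel columns grow to the right and rows downward; lengths in m; the calibration is good to about 2 mm. A picture is of the moment at which its call begins: read the wrist's pose just before it.
- robot.finish_job(): hands the job in; it is judged then, once.
The state is a dict: "clock": time; "joints": joint angles; "joint_velocities": joint speeds; "tau": joint torques, N m; "tcp_pos": TCP position; "ee_rot": TCP orientation; "contact_force": force on the tool from outside, world axes, zero at the start; "wrist_torque": the same for the moment, N m; "opening": finger opening in m; "grasp_force": force on a finger pad.
Only numpy, scipy, OpenCV 4.12 (cv2) and the standard library are available. Lean on these libraries where they do the work, as an engineer would, in place of code of your own. Each camera call takes 0.05 s, during which the arm holds its last target. There are 200 camera calls.

## Working session

There is one attempt and no reset: what is moved stays moved. The work goes in short steps, Python scripts to look and compute and a shell command to move; the robot and the scene stay as the last step left them, time stands still between calls to the robot, and variables do not carry over. Pictures are saved under pics/ and viewed, at most 10 in all, crops included, and the job is handed in when it is done.

```bash
mkdir -p pics && cat > h.py <<'E'
import numpy as np, cv2
from plant import status, imaging, robot
from scipy.spatial.transform import Rotation as R
def cap(n):
    s=status.observe(); c=imaging.capture(n)
    if n=="wrist":
        T=np.eye(4);T[:3,:3]=R.from_quat(s["ee_rot"]).as_matrix();T[:3,3]=s["tcp_pos"]
        c["w"]=T@np.array(c["tool_from_camera"])
    else: c["w"]=np.linalg.inv(np.array(c["camera_from_world"]))
    return c
def ray(c,u,v):
    K=np.array(c["camera_matrix"],float); k=float(c["k1"])
    p=cv2.undistortPoints(np.array([[[u,v]]],float),K,np.array([k,0,0,0.])).ravel()
    return np.array([p[0],-p[1],-1.])
def at(c,u,v,d=None):  # by depth
    if d is None:
        w=c["depth"][int(v)-1:int(v)+2,int(u)-1:int(u)+2]; d=np.median(w)
    return (c["w"]@np.append(ray(c,u,v)*d,1))[:3]
def atz(c,u,v,z):  # on plane z
    o=c["w"][:3,3]; r=c["w"][:3,:3]@ray(c,u,v); return o+r*(z-o[2])/r[2]
def cloud(c):
    K=np.array(c["camera_matrix"],float); k=float(c["k1"]); h,w=c["depth"].shape
    g=np.stack(np.meshgrid(np.arange(w),np.arange(h)),-1).reshape(-1,1,2).astype(float)
    p=cv2.undistortPoints(g,K,np.array([k,0,0,0.]))[:,0]; d=c["depth"].reshape(-1,1)
    P=np.hstack([p[:,:1]*d,-p[:,1:]*d,-d,np.ones_like(d)])@c["w"].T
    P=P[:,:3]; P[d[:,0]<=0]=np.nan
    return P.reshape(h,w,3)
E
python3 - <<'E'
from h import *
a=cap("scene");b=cap("top")
for n,c in(("scene",a),("top",b)):
    cv2.imwrite(f"pics/{n}.png",cv2.resize(c["image"],(768,576)))
    print(n,c["w"][:3,3].round(3))
print(status.observe())
E
```

```text
scene [ 1.193 -0.486  0.678]
top [0.32  0.003 1.024]
{'clock': 0.1, 'joints': array([ 1.08501597e+00,  2.76523043e-01,  1.50594969e+00, -1.19905182e-05,
        1.36069736e+00, -1.20993882e-01]), 'joint_velocities': array([-0.00037019, -0.00019497, -0.00313214, -0.00172763, -0.00114152,
        0.00020778]), 'tau': array([ 2.69888398e-03, -4.05453765e+01, -2.37779832e+01,  7.03031151e-02,
        2.98773777e-02, -2.16176022e-05]), 'tcp_pos': array([0.20492275, 0.53675691, 0.22171884]), 'ee_rot': array([ 1.81382339e-01,  9.83412337e-01, -7.54445523e-04, -2.30037229e-04]), 'contact_force': array([-0.01598467, -0.87161256,  0.39008501]), 'wrist_torque': array([-0.03085567,  0.00397784, -0.00411005]), 'grasp_force': 0.0, 'opening': 0.09382970563000098}
```

View pics/scene.png

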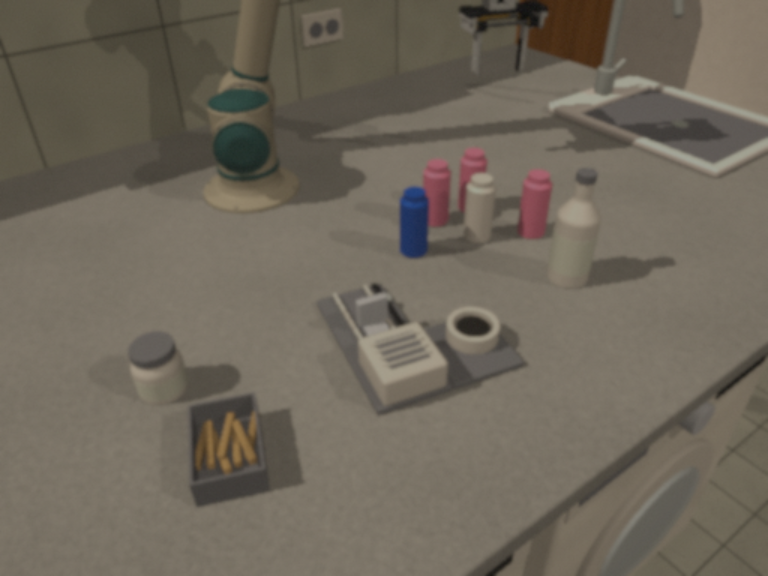

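View pics/top.png

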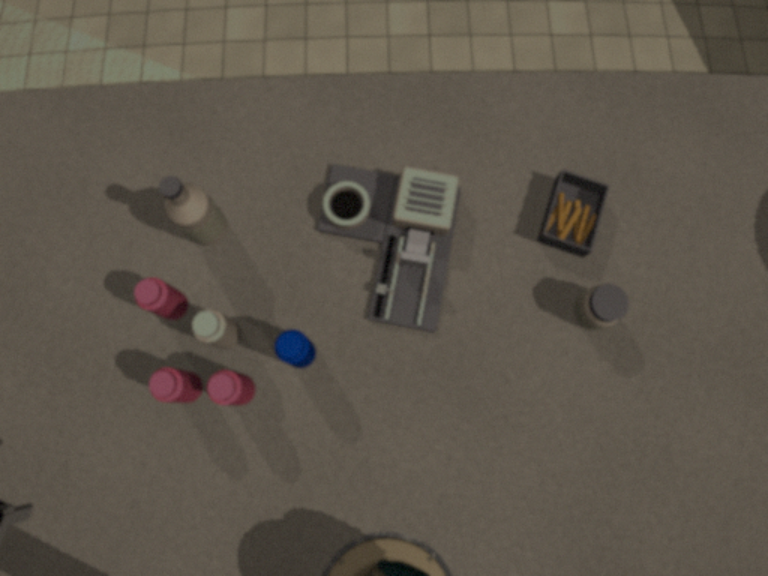

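Scene view (768x576 px):
- The candidates are the white cylinder (480,207), the blue one (414,222) and pinks at (437,194), (473,183) and (535,204). The bottle is at (573,240) and the jar at (158,368).
- The description fits the plain white straight cylinder, which is at (209,327) in the top view.
- In the top view the collar is at (346,204), the tab at (417,245) and the pointer at (382,289).

Next I measure it and make a close crop.

```bash
python3 - <<'E'
from h import *
a=cap("scene");b=cap("top")
cv2.imwrite("pics/crop.png",np.hstack([cv2.resize(b["image"][195:275,80:220],(420,240)),cv2.resize(a["image"][90:180,250:390],(373,240))]))
cv2.imwrite("pics/station.png",cv2.resize(b["image"][105:225,205:310],None,fx=4.9,fy=4.9,interpolation=cv2.INTER_CUBIC))
s=2/3
for n,c,l in(("top",b,dict(cart=(209,325),blue=(294,345),p1=(160,297),p2=(175,385),p3=(231,388),bot=(172,187),jar=(607,302),pad=(346,204),tab=(417,238),ptr=(382,289))),
             ("scene",a,dict(cart=(481,180),pad=(473,326),jar=(153,345),tab=(372,296)))):
    for k,(u,v) in l.items(): print(n,k,at(c,u*s,v*s).round(3))
A=cloud(a);B=cloud(b)
P=np.vstack([A.reshape(-1,3),B.reshape(-1,3)])
t=at(b,209*s,325*s)
for nm,C in(("scene",A),("top",B)):
    Q=C.reshape(-1,3); q=Q[(np.hypot(*(Q[:,:2]-t[:2]).T)<.045)]
    for z0,z1 in((.03,.1),(.122,.14)):
        w=q[(q[:,2]>z0)&(q[:,2]<z1)]; 
        if len(w)>5: print(nm,"cart",z0,len(w),w.mean(0).round(4),np.median(w[:,2]).round(4),w[:,:2].min(0).round(3),w[:,:2].max(0).round(3))
E
```

```text
top cart [0.451 0.259 0.13 ]
top blue [0.417 0.128 0.13 ]
top p1 [0.498 0.341 0.122]
top p2 [0.361 0.309 0.129]
top p3 [0.355 0.223 0.13 ]
top bot [0.645 0.298 0.21 ]
top jar [ 0.477 -0.374  0.085]
top pad [0.673 0.051 0.034]
top tab [ 0.609 -0.072  0.028]
top ptr [ 0.521 -0.008  0.024]
scene cart [0.458 0.258 0.128]
scene pad [0.673 0.051 0.032]
scene jar [ 0.476 -0.377  0.084]
scene tab [ 0.557 -0.058  0.07 ]
scene cart 0.03 402 [0.4667 0.249  0.0656] 0.0657 [0.43  0.234] [0.482 0.281]
scene cart 0.122 108 [0.4559 0.2599 0.1275] 0.1281 [0.433 0.242] [0.473 0.284]
top cart 0.03 157 [0.4438 0.2475 0.0666] 0.0669 [0.426 0.24 ] [0.475 0.275]
top cart 0.122 247 [0.4526 0.2645 0.1293] 0.1295 [0.433 0.245] [0.472 0.286]
```

View pics/crop.png

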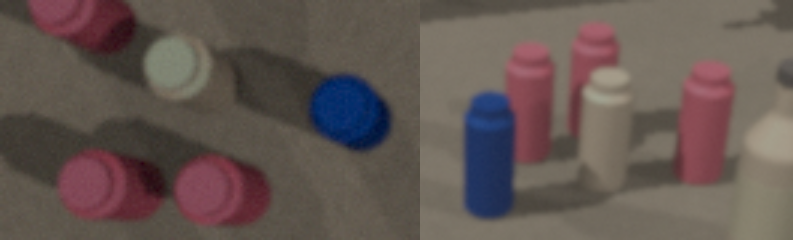

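View pics/station.png

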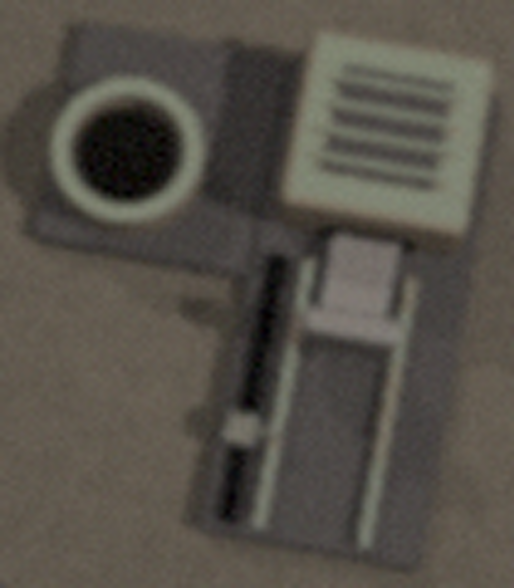

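The crop shows the white cartridge at (178,66) left and (605,130) right. It is isolated and unambiguous. In the station crop the collar is at (128,150), the tab at (352,328) and the pointer at (241,428). Now I fit precise positions.

```bash
cat > fit.py <<'E'
from h import *
from scipy.optimize import least_squares
def hull_circle(q):
    (c,r)=cv2.minEnclosingCircle(q[:,:2].astype(np.float32)*1000); return np.round(c,1),round(r,1)
def sel(C,x,y,r,z0,z1):
    Q=C.reshape(-1,3); return Q[(np.hypot(Q[:,0]-x,Q[:,1]-y)<r)&(Q[:,2]>z0)&(Q[:,2]<z1)]
def side(q,rad):
    f=least_squares(lambda p:np.hypot(q[:,0]-p[0],q[:,1]-p[1])-rad,q[:,:2].mean(0),loss="soft_l1",f_scale=.001)
    return f.x.round(4),np.sqrt(np.mean(f.fun**2)).round(4)
E
python3 - <<'E'
from fit import *
a=cap("scene");b=cap("top");A=cloud(a);B=cloud(b)
for n,C,w in(("scene",A,a["w"]),("top",B,b["w"])):
    q=sel(C,.453,.262,.04,.124,.137); print(n,"cap",q.mean(0).round(4),hull_circle(q))
    o=w[:3,3]
    q=sel(C,.453,.262,.04,.02,.105)
    if len(q): # init behind surface
        f=least_squares(lambda p:np.hypot(q[:,0]-p[0],q[:,1]-p[1])-.027,[.453,.262],loss="soft_l1",f_scale=.001);print(" side",f.x.round(4),np.abs(f.fun).mean().round(4))
    q=sel(C,.673,.051,.048,.037,.045);f=least_squares(lambda p:np.maximum(0,np.abs(np.hypot(q[:,0]-p[0],q[:,1]-p[1])-.036)-.005),[.673,.051])
    print(n,"rim",q.mean(0).round(4),f.x.round(4),hull_circle(q))
    q=sel(C,.673,.051,.024,.028,.037); print(" pad",q.mean(0).round(4),len(q))
    q=sel(C,.673,-.085,.1,.062,.071); 
    q=q[(q[:,0]>.61)];r=cv2.minAreaRect(q[:,:2].astype(np.float32)*1000);print(" housing",r,np.median(q[:,2]).round(4))
    q=sel(C,.58,-.065,.045,.069,.08);q=q[q[:,0]<.6]
    if len(q): print(" tabtop",len(q),q.mean(0).round(4),cv2.minAreaRect(q[:,:2].astype(np.float32)*1000),np.median(q[:,2]))
    q=sel(C,.521,-.008,.02,.019,.028); print(" ptr",len(q),q.mean(0).round(4),q.min(0).round(3),q.max(0).round(3))
M=R.from_quat(status.observe()["ee_rot"]).as_matrix();print(M.round(3))
E
```

```text
scene cap [0.4549 0.2613 0.1281] (array([454.5, 263.4]), 22.2)
 side [0.4518 0.2642] 0.0012
scene rim [0.6743 0.047  0.0387] [0.673  0.0482] (array([673.6,  48.1]), 42.0)
 pad [0.6734 0.0507 0.0328] 220
 housing ((674.289794921875, -89.37184143066406), (92.5910873413086, 90.752685546875), 79.1713638305664) 0.0635
 tabtop 105 [ 0.5653 -0.0665  0.073 ] ((564.2006225585938, -66.42060852050781), (49.59674072265625, 15.028836250305176), 77.2613525390625) 0.07347514377570208
 ptr 15 [ 0.527  -0.0057  0.022 ] [ 0.517 -0.011  0.019] [ 0.536 -0.001  0.024]
top cap [0.4529 0.2649 0.1295] (array([453.6, 265.6]), 20.6)
 side [0.4531 0.2674] 0.0005
top rim [0.6745 0.0507 0.0399] [0.6715 0.0513] (array([673.3,  50.8]), 41.8)
 pad [0.6729 0.0511 0.0337] 234
 housing ((672.80322265625, -88.08355712890625), (93.99894714355469, 96.75115203857422), 78.22135925292969) 0.064
 tabtop 116 [ 0.5637 -0.0632  0.074 ] ((563.83740234375, -63.307838439941406), (48.88633728027344, 14.438542366027832), 78.03135681152344) 0.07397757502175045
 ptr 64 [ 0.5229 -0.0105  0.0229] [ 0.508 -0.027  0.019] [0.54  0.001 0.027]
[[-0.934  0.357 -0.   ]
 [ 0.357  0.934 -0.001]
 [ 0.    -0.001 -1.   ]]
```

Heights agree in both views: cap 0.129, pad 0.033, tab top 0.074. The cartridge is at (0.453, 0.265), the seat at (0.673, 0.050) and the station yaw is about -12.2°. I go above the cartridge with the jaws at 105°, the clear direction between the pinks.

```bash
python3 -m pendant '[{"tx":31,"ty":-34,"turn":4.5},{"tx":31,"ty":-34,"turn":4.5},{"tx":31,"ty":-34,"turn":4.5},{"tx":31,"ty":-34,"turn":4.5},{"tx":31,"ty":-34,"turn":4.5},{"tx":31,"ty":-34,"turn":4.5},{"tx":31,"ty":-34,"turn":4.5},{"tx":31,"ty":-34,"turn":4.5},{},{},{}]' 50 && python3 - <<'E'
from fit import *
c=cap("wrist");cv2.imwrite("pics/w1.png",c["image"]);C=cloud(c)
s=status.observe();print(s["tcp_pos"],R.from_quat(s["ee_rot"]).as_matrix()[:,1])
q=sel(C,.453,.265,.04,.122,.137);print(len(q),q.mean(0) if len(q) else 0,hull_circle(q) if len(q) else 0)
E
```

```text
schema error: expected keys jaw, tx, ty, tz, turn
```

```bash
python3 -m pendant '[{"jaw":94,"tx":31,"ty":-34,"tz":0,"turn":4.5},{"jaw":94,"tx":31,"ty":-34,"tz":0,"turn":4.5},{"jaw":94,"tx":31,"ty":-34,"tz":0,"turn":4.5},{"jaw":94,"tx":31,"ty":-34,"tz":0,"turn":4.5},{"jaw":94,"tx":31,"ty":-34,"tz":0,"turn":4.5},{"jaw":94,"tx":31,"ty":-34,"tz":0,"turn":4.5},{"jaw":94,"tx":31,"ty":-34,"tz":0,"turn":4.5},{"jaw":94,"tx":31,"ty":-34,"tz":0,"turn":4.5},{"jaw":94,"tx":0,"ty":0,"tz":0,"turn":0},{"jaw":94,"tx":0,"ty":0,"tz":0,"turn":0},{"jaw":94,"tx":0,"ty":0,"tz":0,"turn":0}]' 50 && python3 - <<'E'
from fit import *
c=cap("wrist");cv2.imwrite("pics/w1.png",c["image"]);C=cloud(c)
s=status.observe();print(s["tcp_pos"],R.from_quat(s["ee_rot"]).as_matrix()[:,1])
q=sel(C,.453,.265,.04,.122,.137);print(len(q),q.mean(0) if len(q) else 0,hull_circle(q) if len(q) else 0)
E
```

```text
clock: 1.4
tcp_pos: [0.4524, 0.2658, 0.2224]
ee_rot: [-0.131, 0.991, 0.0, -0.0]
contact_force: [0.2, -1.1, 0.0]
opening: 0.0936
grasp_force: 0.0
[0.45222527 0.26604777 0.22243888] [-2.61486259e-01  9.65207035e-01  5.62769772e-04]
2065 [0.45113143 0.26654427 0.13016141] (array([452.2, 266.9]), 20.0)
```

View pics/w1.png

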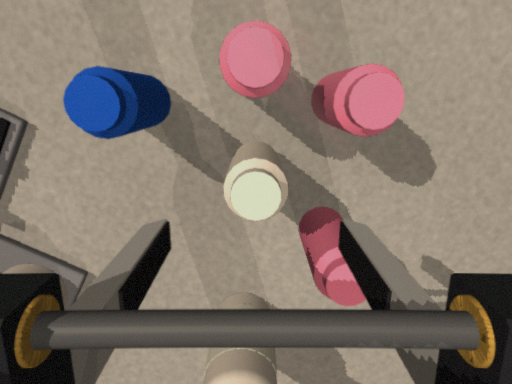

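The wrist view puts the cartridge cap at (255,190), centred between the fingers with the pinks clear of them. It is at (0.452, 0.267), which matches the other views. Descend and grip.

```bash
python3 -m pendant '[{"jaw":94,"tx":0,"ty":1,"tz":-35,"turn":0},{"jaw":94,"tx":0,"ty":0,"tz":-35,"turn":0},{"jaw":94,"tx":0,"ty":0,"tz":-34,"turn":0},{"jaw":94,"tx":0,"ty":0,"tz":-30,"turn":0},{"jaw":94,"tx":0,"ty":0,"tz":0,"turn":0},{"jaw":94,"tx":0,"ty":0,"tz":0,"turn":0},{"jaw":48,"tx":0,"ty":0,"tz":0,"turn":0},{"jaw":48,"tx":0,"ty":0,"tz":0,"turn":0},{"jaw":48,"tx":0,"ty":0,"tz":0,"turn":0},{"jaw":48,"tx":0,"ty":0,"tz":0,"turn":0},{"jaw":48,"tx":0,"ty":0,"tz":0,"turn":0},{"jaw":48,"tx":0,"ty":0,"tz":0,"turn":0},{"jaw":48,"tx":0,"ty":0,"tz":0,"turn":0},{"jaw":48,"tx":0,"ty":0,"tz":0,"turn":0}]' 50
```

```text
clock: 2.85
tcp_pos: [0.4533, 0.2664, 0.0888]
ee_rot: [-0.131, 0.991, 0.0, 0.0]
contact_force: [-0.6, 1.6, 3.6]
opening: 0.0535
grasp_force: 50.0
```

```bash
python3 -m pendant '[{"jaw":48,"tx":0,"ty":0,"tz":20,"turn":0},{"jaw":48,"tx":0,"ty":0,"tz":30,"turn":0},{"jaw":48,"tx":0,"ty":0,"tz":30,"turn":0},{"jaw":48,"tx":22,"ty":-21.5,"tz":0,"turn":0},{"jaw":48,"tx":22,"ty":-21.5,"tz":0,"turn":0},{"jaw":48,"tx":22,"ty":-21.5,"tz":0,"turn":0},{"jaw":48,"tx":22,"ty":-21.5,"tz":0,"turn":0},{"jaw":48,"tx":22,"ty":-21.5,"tz":0,"turn":0},{"jaw":48,"tx":22,"ty":-21.5,"tz":0,"turn":0},{"jaw":48,"tx":22,"ty":-21.5,"tz":0,"turn":0},{"jaw":48,"tx":22,"ty":-21.5,"tz":0,"turn":0},{"jaw":48,"tx":22,"ty":-21.5,"tz":0,"turn":0},{"jaw":48,"tx":22,"ty":-21.5,"tz":0,"turn":0},{"jaw":48,"tx":0,"ty":0,"tz":0,"turn":0},{"jaw":48,"tx":0,"ty":0,"tz":0,"turn":0},{"jaw":48,"tx":0,"ty":0,"tz":0,"turn":0}]' && python3 - <<'E'
from fit import *
s=status.observe();print(s["tcp_pos"])
a=cap("scene");w=cap("wrist")
cv2.imwrite("pics/s2.png",cv2.resize(np.hstack([cv2.resize(a["image"][100:270,230:400],(384,384)),w["image"][:,:]]),None,fx=.85,fy=.85))
for n,c in (("scene",a),("wrist",w)):
    C=cloud(c); q=sel(C,.673,.05,.048,.037,.045);print(n,"rim",len(q),hull_circle(q) if len(q)>5 else 0)
    q=sel(C,.673,.05,.04,.203,.215);print(n,"cap",len(q),q.mean(0) if len(q) else 0,hull_circle(q) if len(q)>5 else 0)
    for z0,z1 in((.088,.105),(.105,.125)):
        q=sel(C,.673,.05,.036,z0,z1)
        if len(q)>10:
            f=least_squares(lambda p:np.hypot(q[:,0]-p[0],q[:,1]-p[1])-.027,[.673,.05],loss="soft_l1",f_scale=.001);print(n,"side",z0,len(q),f.x.round(4),np.abs(f.fun).mean().round(4))
E
```

```text
clock: 4.45
tcp_pos: [0.6718, 0.0517, 0.1674]
ee_rot: [-0.132, 0.991, 0.0, -0.001]
contact_force: [0.1, -0.1, -3.6]
opening: 0.0531
grasp_force: 50.0
[0.67183466 0.051729   0.16735382]
scene rim 226 (array([673.7,  47.3]), 41.0)
scene cap 181 [0.67886289 0.04671936 0.20778924] (array([673. ,  48.4]), 38.3)
scene side 0.088 136 [0.6702 0.0496] 0.0009
scene side 0.105 182 [0.6701 0.0498] 0.0008
wrist rim 1799 (array([672.1,  51.7]), 40.9)
wrist cap 7334 [0.66590693 0.04976256 0.20907664] (array([663.8,  48.5]), 37.9)
wrist side 0.088 299 [0.6712 0.0524] 0.0001
wrist side 0.105 446 [0.6712 0.0523] 0.0001
```

View pics/s2.png

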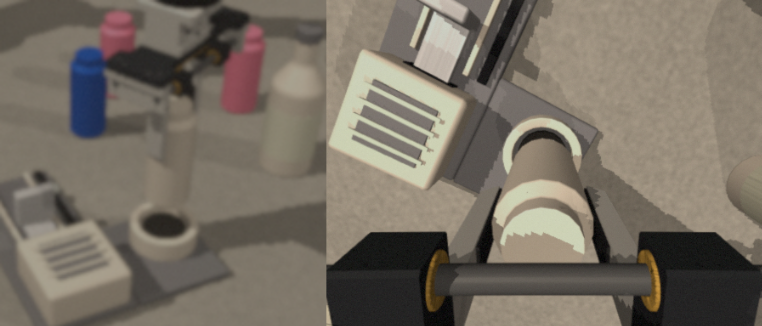

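The pictures show the cartridge held upright over the collar, with the collar at (163,230) left and (542,143) right. Relative to the rim it needs about (+2,-1) mm. Lower into the collar to near the pad and check.

```bash
python3 -m pendant '[{"jaw":48,"tx":1.8,"ty":-1,"tz":0,"turn":0},{"jaw":48,"tx":0,"ty":0,"tz":-12,"turn":0},{"jaw":48,"tx":0,"ty":0,"tz":-12,"turn":0},{"jaw":48,"tx":0,"ty":0,"tz":-8,"turn":0},{"jaw":48,"tx":0,"ty":0,"tz":-4,"turn":0},{"jaw":48,"tx":0,"ty":0,"tz":-4,"turn":0},{"jaw":48,"tx":0,"ty":0,"tz":-3,"turn":0},{"jaw":48,"tx":0,"ty":0,"tz":0,"turn":0},{"jaw":48,"tx":0,"ty":0,"tz":0,"turn":0}]' && python3 -m pendant '[{"jaw":48,"tx":0,"ty":0,"tz":-2,"turn":0},{"jaw":48,"tx":0,"ty":0,"tz":-2,"turn":0},{"jaw":48,"tx":0,"ty":0,"tz":-2,"turn":0},{"jaw":48,"tx":0,"ty":0,"tz":0,"turn":0},{"jaw":48,"tx":0,"ty":0,"tz":0,"turn":0}]'
```

```text
clock: 5.45
tcp_pos: [0.6752, 0.0501, 0.1257]
ee_rot: [-0.131, 0.991, 0.0, 0.0]
contact_force: [0.0, 0.4, -3.7]
opening: 0.0538
grasp_force: 50.0
clock: 5.95
tcp_pos: [0.6754, 0.0502, 0.1206]
ee_rot: [-0.131, 0.991, -0.0, 0.001]
contact_force: [-1.1, 0.8, 4.1]
opening: 0.0534
grasp_force: 50.0
```

```bash
python3 - <<'E'
from fit import *
s=status.observe();print(s["tcp_pos"])
for n in("scene","wrist"):
    c=cap(n);C=cloud(c);q=sel(C,.673,.05,.046,.0375,.0435)
    f=least_squares(lambda p:np.maximum(0,np.abs(np.hypot(q[:,0]-p[0],q[:,1]-p[1])-.036)-.005),[.673,.05]);print(n,"rim",len(q),f.x.round(4),hull_circle(q))
    for z0,z1 in((.048,.07),(.07,.09)):
        q=sel(C,.673,.05,.036,z0,z1)
        if len(q)>10:
            f=least_squares(lambda p:np.hypot(q[:,0]-p[0],q[:,1]-p[1])-.027,[.673,.05],loss="soft_l1",f_scale=.001);print(n,"side",z0,len(q),f.x.round(4),np.abs(f.fun).mean().round(4))
E
```

```text
[0.67543756 0.05021774 0.12059515]
scene rim 222 [0.6709 0.0505] (array([673.7,  46.9]), 41.2)
scene side 0.048 178 [0.6739 0.0481] 0.0009
scene side 0.07 162 [0.6741 0.048 ] 0.0007
wrist rim 2660 [0.6749 0.052 ] (array([672.2,  51.6]), 40.7)
wrist side 0.048 439 [0.6748 0.0505] 0.0001
wrist side 0.07 529 [0.6749 0.0504] 0.0001
```

Contact with the pad is felt and the alignment is within about 2 mm. Press.

```bash
python3 -m pendant '[{"jaw":48,"tx":-1.3,"ty":0.3,"tz":-2,"turn":0},{"jaw":48,"tx":0,"ty":0,"tz":-2,"turn":0},{"jaw":48,"tx":0,"ty":0,"tz":-2,"turn":0},{"jaw":48,"tx":0,"ty":0,"tz":-2,"turn":0},{"jaw":48,"tx":0,"ty":0,"tz":-2,"turn":0},{"jaw":48,"tx":0,"ty":0,"tz":-1,"turn":0},{"jaw":48,"tx":0,"ty":0,"tz":0,"turn":0},{"jaw":48,"tx":0,"ty":0,"tz":0,"turn":0},{"jaw":48,"tx":0,"ty":0,"tz":0,"turn":0}]'
```

```text
clock: 6.95
tcp_pos: [0.6752, 0.0503, 0.1107]
ee_rot: [-0.131, 0.991, -0.0, 0.002]
contact_force: [-0.4, -0.5, 10.4]
opening: 0.0534
grasp_force: 50.0
```

```bash
python3 -m pendant '[{"jaw":48,"tx":0,"ty":0,"tz":-1.5,"turn":0},{"jaw":48,"tx":0,"ty":0,"tz":-1.5,"turn":0},{"jaw":48,"tx":0,"ty":0,"tz":-1,"turn":0},{"jaw":48,"tx":0,"ty":0,"tz":0,"turn":0},{"jaw":48,"tx":0,"ty":0,"tz":0,"turn":0},{"jaw":48,"tx":0,"ty":0,"tz":0,"turn":0}]'
```

```text
clock: 7.55
tcp_pos: [0.6756, 0.0504, 0.1106]
ee_rot: [-0.131, 0.991, -0.001, 0.004]
contact_force: [-4.4, 0.3, 25.7]
opening: 0.0535
grasp_force: 50.0
```

Hard stop reached: about 29 N on the pad and no further travel. Ease up, release gently, and rise.

```bash
python3 -m pendant '[{"jaw":48,"tx":0,"ty":0,"tz":3,"turn":0},{"jaw":48,"tx":0,"ty":0,"tz":3,"turn":0},{"jaw":48,"tx":0,"ty":0,"tz":3,"turn":0},{"jaw":48,"tx":-1,"ty":0,"tz":3,"turn":0},{"jaw":48,"tx":0,"ty":0,"tz":1.5,"turn":0},{"jaw":48,"tx":0,"ty":0,"tz":0,"turn":0},{"jaw":48,"tx":0,"ty":0,"tz":0,"turn":0}]' && python3 -m pendant '[{"jaw":56,"tx":0,"ty":0,"tz":0,"turn":0},{"jaw":60,"tx":0,"ty":0,"tz":0,"turn":0},{"jaw":70,"tx":0,"ty":0,"tz":0,"turn":0},{"jaw":80,"tx":0,"ty":0,"tz":0,"turn":0},{"jaw":80,"tx":0,"ty":0,"tz":0,"turn":0},{"jaw":80,"tx":0,"ty":0,"tz":0,"turn":0},{"jaw":80,"tx":0,"ty":0,"tz":0,"turn":0},{"jaw":80,"tx":0,"ty":0,"tz":0,"turn":0}]' && python3 - <<'E'
from fit import *
for n in("scene","wrist"):
    c=cap(n);C=cloud(c);q=sel(C,.673,.05,.046,.0375,.0435)
    print(n,"rim",len(q),hull_circle(q))
    for z0,z1 in((.048,.07),(.08,.1)):
        q=sel(C,.673,.05,.036,z0,z1)
        if len(q)>10:
            f=least_squares(lambda p:np.hypot(q[:,0]-p[0],q[:,1]-p[1])-.027,[.673,.05],loss="soft_l1",f_scale=.001);print(n,"side",z0,len(q),f.x.round(4),np.abs(f.fun).mean().round(4))
    q=sel(C,.673,.05,.02,.14,.18);print(n,"captop z",np.median(q[:,2]))
E
```

```text
clock: 8.25
tcp_pos: [0.6746, 0.0502, 0.1187]
ee_rot: [-0.131, 0.991, -0.001, 0.002]
contact_force: [3.8, 0.1, 5.9]
opening: 0.0532
grasp_force: 50.0
clock: 9.05
tcp_pos: [0.6726, 0.0505, 0.118]
ee_rot: [-0.131, 0.991, 0.0, 0.0]
contact_force: [0.7, 0.3, -0.4]
opening: 0.08
grasp_force: 0.0
scene rim 224 (array([674.6,  46.5]), 41.1)
scene side 0.048 178 [0.674  0.0483] 0.0008
scene side 0.08 133 [0.6738 0.0481] 0.0008
scene captop z 0.16285978445006977
wrist rim 2691 (array([672.2,  51.4]), 40.8)
wrist side 0.048 474 [0.6748 0.0508] 0.0001
wrist side 0.08 649 [0.6748 0.0508] 0.0002
wrist captop z 0.16405861745221703
```

The cartridge stands centred and upright on the resting pad (cap 0.164). Rise, go over to the tab with the jaws turned along station x, and re-measure there.

```bash
python3 -m pendant '[{"jaw":80,"tx":0,"ty":0,"tz":20,"turn":0},{"jaw":80,"tx":0,"ty":0,"tz":35,"turn":0},{"jaw":80,"tx":0,"ty":0,"tz":35,"turn":0},{"jaw":80,"tx":0,"ty":0,"tz":5,"turn":0},{"jaw":80,"tx":-8,"ty":-8,"tz":0,"turn":-8.4},{"jaw":80,"tx":-8,"ty":-8,"tz":0,"turn":-8.4},{"jaw":80,"tx":-8,"ty":-8,"tz":0,"turn":-8.4},{"jaw":80,"tx":-8,"ty":-8,"tz":0,"turn":-8.4},{"jaw":80,"tx":-8,"ty":-8,"tz":0,"turn":-8.4},{"jaw":80,"tx":-8,"ty":-8,"tz":0,"turn":-8.4},{"jaw":80,"tx":-8,"ty":-8,"tz":0,"turn":-8.4}]' && python3 -m pendant '[{"jaw":50,"tx":-8,"ty":-8,"tz":0,"turn":-8.4},{"jaw":50,"tx":-8,"ty":-8,"tz":0,"turn":-8.4},{"jaw":50,"tx":-8,"ty":-8,"tz":0,"turn":-8.4},{"jaw":50,"tx":-8,"ty":-8,"tz":0,"turn":-8.4},{"jaw":50,"tx":-8,"ty":-8,"tz":0,"turn":-8.4},{"jaw":50,"tx":-8,"ty":-8,"tz":0,"turn":-8.4},{"jaw":50,"tx":-6,"ty":-10,"tz":0,"turn":-8.4},{"jaw":50,"tx":0,"ty":0,"tz":0,"turn":0},{"jaw":50,"tx":0,"ty":0,"tz":0,"turn":0},{"jaw":50,"tx":0,"ty":0,"tz":0,"turn":0}]' && python3 - <<'E'
from fit import *
s=status.observe();print(s["tcp_pos"],R.from_quat(s["ee_rot"]).as_matrix()[:,1])
w=cap("wrist");cv2.imwrite("pics/w3.png",w["image"]);C=cloud(w)
q=sel(C,.564,-.064,.04,.068,.082);print("tab",len(q),np.median(q[:,2]) if len(q) else 0,cv2.minAreaRect(q[:,:2].astype(np.float32)*1000) if len(q)>5 else 0)
q=sel(C,.523,-.008,.03,.0205,.028);print("ptr",len(q),q.mean(0) if len(q) else 0,cv2.minAreaRect(q[:,:2].astype(np.float32)*1000) if len(q)>5 else 0)
E
```

```text
clock: 10.25
tcp_pos: [0.6158, -0.0057, 0.2119]
ee_rot: [0.375, 0.927, -0.0, -0.001]
contact_force: [-0.3, -0.5, 0.4]
opening: 0.0798
grasp_force: 0.0
clock: 11.25
tcp_pos: [0.5628, -0.0631, 0.2127]
ee_rot: [0.779, 0.627, 0.0, -0.0]
contact_force: [-0.5, -0.7, -0.6]
opening: 0.0498
grasp_force: 0.0
[ 0.56284134 -0.06308876  0.21266881] [ 9.76768779e-01 -2.14295864e-01 -1.87640352e-04]
tab 848 0.07510002688534859 ((563.1282348632812, -61.979095458984375), (48.967369079589844, 13.822341918945312), 77.85574340820312)
ptr 436 [ 0.5211874  -0.01221036  0.02372894] ((521.8496704101562, -12.36440658569336), (29.48073959350586, 52.182647705078125), 76.82466125488281)
```

View pics/w3.png

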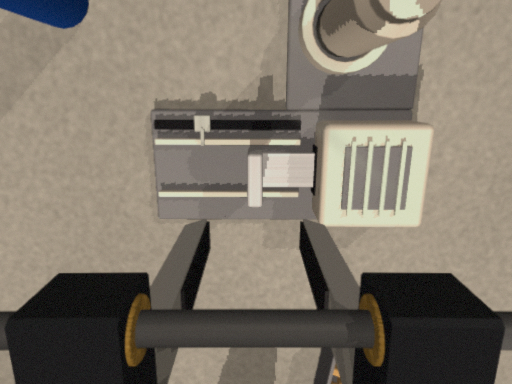

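The wrist view shows the tab at (255,180), centred with the jaws, and the pointer block at (203,122). I locate the pointer precisely along the slide axis.

```bash
python3 - <<'E'
from fit import *
w=cap("wrist");g=w["image"][112:135,190:216].mean(2)
m=(g>150);n,l,st,ce=cv2.connectedComponentsWithStats(m[:19].astype(np.uint8))
i=1+np.argmax(st[1:,4]);print(st[i],ce[i]+[190,112])
for r in(119,122,125): print(r,w["image"][r,190:216].mean(1).astype(int))
th=np.radians(-12.2);ex=np.array([np.cos(th),np.sin(th)]);ey=np.array([-ex[1],ex[0]])
p=atz(w,*(ce[i]+[190,112]),.024);t=np.array([.5631,-.062]);print(p,"rel station x,y mm",(p[:2]-t)@ex*1000,(p[:2]-t)@ey*1000)
E
python3 -m pendant '[{"jaw":50,"tx":0,"ty":1,"tz":-40,"turn":0},{"jaw":50,"tx":0,"ty":0,"tz":-40,"turn":0},{"jaw":50,"tx":0,"ty":0,"tz":-30,"turn":0},{"jaw":50,"tx":0,"ty":0,"tz":-25,"turn":0},{"jaw":50,"tx":0,"ty":0,"tz":-20,"turn":0},{"jaw":50,"tx":0,"ty":0,"tz":-3,"turn":0},{"jaw":50,"tx":0,"ty":0,"tz":0,"turn":0},{"jaw":10,"tx":0,"ty":0,"tz":0,"turn":0},{"jaw":10,"tx":0,"ty":0,"tz":0,"turn":0},{"jaw":10,"tx":0,"ty":0,"tz":0,"turn":0},{"jaw":10,"tx":0,"ty":0,"tz":0,"turn":0},{"jaw":10,"tx":0,"ty":0,"tz":0,"turn":0},{"jaw":10,"tx":0,"ty":0,"tz":0,"turn":0},{"jaw":10,"tx":0,"ty":0,"tz":0,"turn":0}]' 40
```

```text
[  4   4  16  15 218] [201.67889908 122.82110092]
119 [ 71  69  69  99 155 186 189 185 184 182 177 180 184 183 186 188 188 188
 183 156  85  70  74  72  68  66]
122 [ 23  22  30  63 130 189 190 189 184 183 181 179 181 184 184 185 188 190
 184 154  73  27  26  29  26  21]
125 [ 29  28  29  55 121 186 186 186 185 183 180 180 181 185 183 187 189 184
 170 146  64  28  21  26  30  19]
[ 0.52160011 -0.00484021  0.024     ] rel station x,y mm -52.641936638267325 47.09893295383369
clock: 12.75
tcp_pos: [0.563, -0.0626, 0.0554]
ee_rot: [0.78, 0.626, 0.0, 0.0]
contact_force: [1.4, 0.1, 2.6]
opening: 0.0137
grasp_force: 40.0
```

The tab is gripped (13.7 mm opening). The pointer is about 52.6 mm along -x, inside the 35–70 mm range. Pull about 51 mm first, then check.

```bash
python3 -m pendant '[{"jaw":10,"tx":-5,"ty":1.1,"tz":0,"turn":0},{"jaw":10,"tx":-5,"ty":1.1,"tz":0,"turn":0},{"jaw":10,"tx":-5,"ty":1.1,"tz":0,"turn":0},{"jaw":10,"tx":-5,"ty":1.1,"tz":0,"turn":0},{"jaw":10,"tx":-5,"ty":1.1,"tz":0,"turn":0},{"jaw":10,"tx":-5,"ty":1.1,"tz":0,"turn":0},{"jaw":10,"tx":-5,"ty":1.1,"tz":0,"turn":0},{"jaw":10,"tx":-5,"ty":1.1,"tz":0,"turn":0},{"jaw":10,"tx":-5,"ty":1.1,"tz":0,"turn":0},{"jaw":10,"tx":-5,"ty":1.1,"tz":0,"turn":0},{"jaw":10,"tx":0,"ty":0,"tz":0,"turn":0},{"jaw":10,"tx":0,"ty":0,"tz":0,"turn":0},{"jaw":10,"tx":0,"ty":0,"tz":0,"turn":0}]' && python3 - <<'E'
from fit import *
s=status.observe();print(s["tcp_pos"],s["opening"])
w=cap("wrist");a=cap("scene");b=cap("top")
cv2.imwrite("pics/end.png",np.hstack([w["image"],cv2.resize(a["image"][150:278,210:306],(288,384),interpolation=cv2.INTER_CUBIC)]))
th=np.radians(-12.2);ex=np.array([np.cos(th),np.sin(th)])
C=cloud(w);q=sel(C,s["tcp_pos"][0],s["tcp_pos"][1],.04,.070,.08);print("tab wrist",len(q),np.median(q[:,2]) if len(q) else 0,cv2.minAreaRect(q[:,:2].astype(np.float32)*1000) if len(q)>5 else 0)
for n,c in(("top",b),("scene",a)):
    C=cloud(c);q=sel(C,.675,.05,.03,.155,.17);print(n,"cap",q.mean(0).round(4),hull_circle(q))
E
```

```text
clock: 14.05
tcp_pos: [0.5146, -0.0518, 0.0554]
ee_rot: [0.78, 0.626, 0.002, 0.002]
contact_force: [6.6, -1.2, -0.3]
opening: 0.0137
grasp_force: 40.0
[ 0.51458228 -0.05181321  0.05541275] 0.013697710948012934
tab wrist 3487 0.0751250336091272 ((517.8397827148438, -50.121273040771484), (35.404945373535156, 47.72844314575195), 8.710015296936035)
top cap [0.6748 0.0493 0.1635] (array([676.4,  48.7]), 20.6)
scene cap [0.677  0.0452 0.1618] (array([673.4,  45.9]), 22.4)
```

View pics/end.png

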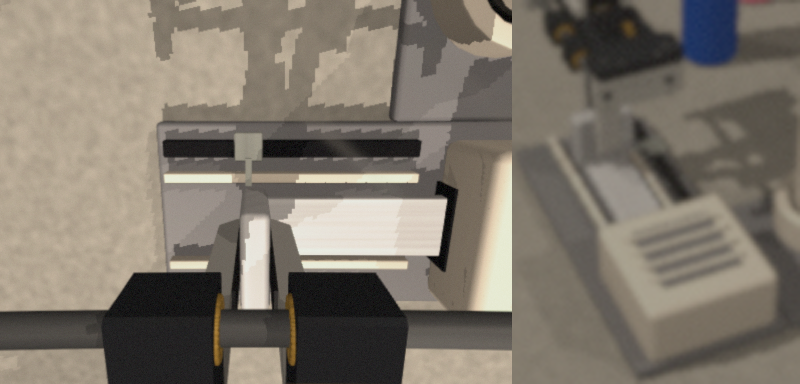

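The pointer bar is at (248,168) and block at (248,146), and the tab column is about (256,215). So the pointer is slightly farther out along -x. Quantify it.

```bash
python3 - <<'E'
from fit import *
s=status.observe();w=cap("wrist");g=w["image"].mean(2)
M=R.from_quat(s["ee_rot"]).as_matrix();yx=M[:2,1];print(M[:,1],w["w"][:3,3]-s["tcp_pos"],(w["w"][:3,:3].T@M[:,1]).round(4))
for r in(140,146,152,166): print(r,g[r,228:268].astype(int))
for r in(205,212,220): print(r,g[r,232:276].astype(int))
for u,v,z in((234.5,146,.024),(261.5,146,.024),(248.5,168,.024),(242,212,.075),(270,212,.075)):
    p=atz(w,u,v,z);print((u,v),p.round(4),"along jaw mm",((p[:2]-s["tcp_pos"][:2])@yx*1000).round(2))
E
```

```text
[ 0.97623839 -0.21664775  0.00472841] [0.01582265 0.07421989 0.1626408 ] [ 1.e+00 -2.e-04  3.e-04]
140 [ 17  28  27  30  28  59 116 135 148 149 149 147 148 148 145 145 144 142
 141 143 147 147 147 146 149 146 148 150 150 149 151 152 149 127  85  32
  29  33  26  24]
146 [ 28  24  27  28  31  46  91 134 145 146 150 148 146 146 144 143 143 142
 137 143 145 142 142 145 147 147 148 149 150 149 150 150 145 131  66  30
  20  22  21  15]
152 [ 26  27  21  22  21  27  75 130 145 148 149 146 144 146 143 142 140 138
 138 141 143 143 146 144 144 143 146 147 145 142 131 131 130 109  53  16
  13  18  17  24]
166 [ 92  88  86  89  87  86  89  85  87  86  87  87  88  87  89  90  91 119
 139 143 141 144 138 113  89  87  85  89  87  87  86  86  87  87  85  88
  86  88  88  89]
205 [134 131 133 133 136 131 134 132 126  92  90  93  94  99 102 102 102 101
  99  99 102 101 103  98 100 103 100 104 102 105 102 103 104 106 106 102
 106 140 140 144 142 143 143 140]
212 [134 134 134 134 134 132 130 127 101  90  95  95  99 106 107 105 107 107
 107 109 108 108 109 106 107 109 106 109 104 110 109 109 106 104 106 104
 103 111 135 141 140 142 141 139]
220 [115 104  92  87  85  83  82  90 112 130 136 143 157 161 161 159 160 163
 176 184 209 213 217 216 217 217 215 216 217 220 219 218 215 208 195 181
 163 137 105  99 101 103 106 113]
(234.5, 146) [ 0.5142 -0.0029  0.024 ] along jaw mm -10.98
(261.5, 146) [ 0.5291 -0.0062  0.024 ] along jaw mm 4.24
(248.5, 168) [ 0.5192 -0.017   0.024 ] along jaw mm -3.15
(242, 212) [ 0.515  -0.0252  0.075 ] along jaw mm -5.42
(270, 212) [ 0.527  -0.0279  0.075 ] along jaw mm 6.84
```

Remaining travel is about 3.2–3.9 mm by two estimates (the first measurement said 3.0). Go 3.5 mm, check, and finish.

```bash
python3 -m pendant '[{"jaw":10,"tx":-1.7,"ty":0.4,"tz":0,"turn":0},{"jaw":10,"tx":-1.7,"ty":0.4,"tz":0,"turn":0},{"jaw":10,"tx":0,"ty":0,"tz":0,"turn":0},{"jaw":10,"tx":0,"ty":0,"tz":0,"turn":0},{"jaw":10,"tx":0,"ty":0,"tz":0,"turn":0},{"jaw":10,"tx":0,"ty":0,"tz":0,"turn":0},{"jaw":10,"tx":0,"ty":0,"tz":0,"turn":0},{"jaw":10,"tx":0,"ty":0,"tz":0,"turn":0}]' && python3 - <<'E'
from fit import *
s=status.observe();w=cap("wrist");g=w["image"].mean(2)
y=R.from_quat(s["ee_rot"]).as_matrix()[:2,1]
r=g[146,225:285];e=np.where(r>80)[0]+225;b=(e[0]+e[-1])/2
r2=g[212,232:285]; e2=np.where(r2<118)[0]+232
print("ptr cols",e[0],e[-1],"tab cols",e2[0],e2[-1])
for u,v,z in((b,146,.024),((e2[0]+e2[-1])/2,212,.075)): print(((atz(w,u,v,z)[:2]-s["tcp_pos"][:2])@y*1000).round(2))
for n in("top","scene"):
    c=cap(n);q=sel(cloud(c),.675,.05,.03,.155,.17);print(n,"cap",q.mean(0).round(4))
E
```

```text
clock: 15.05
tcp_pos: [0.5113, -0.0511, 0.0554]
ee_rot: [0.78, 0.626, 0.002, 0.002]
contact_force: [7.3, -0.8, -0.6]
opening: 0.0137
grasp_force: 40.0
ptr cols 240 267 tab cols 240 269
-0.27
0.05
top cap [0.6748 0.0494 0.1636]
scene cap [0.6771 0.0451 0.1619]
```

The tab is level with the pointer (offset about 0.3 mm), still gripped, and the cartridge stands in place. Hand in.

```bash
python3 -c "
from plant import robot
print(robot.finish_job())"
```

```text
the job is handed in; nothing more can be done
None
```

I handed the job in at about 15 s on the robot clock with the cartridge seated, pressed to the hard stop and released upright in the collar, and the slide still held about 0.3 mm from the pointer by my last measurement; the hand-in gave no verdict.

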